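# Tin the cordless iron's tip and hold it up for inspection

### The arm

A 6-joint arm with a two-finger parallel gripper is mounted at the origin on a cart in front of the work surface, level with it; the furniture and walls round the work are solid. World frame = base frame: x ahead of the robot, y to its left, z up, the work surface at z = 0. Lengths are in mm, angles in rad, forces in N, time in s.
With the tool pointing down it reaches from about 350 to 875 mm from the base axis. Payload 4.2 kg.
Tool frame: the origin (TCP) lies between the finger pads; the fingertips stand 25 mm ahead of it and the grasp point (between the pads) lies 6 mm ahead of it; z points along the fingers, y is the line along which they close (so a half turn about z gives the same grasp; the last joint's range is limited). The gripper opens to 85 mm and grips with 20 to 120 N. Pads are 22 mm wide; open, the fingers measure 114 mm over their backs; the gripper's body (76 mm by 85 mm) begins 54 mm behind the grasp point. The pads swing forward as they close: fully open they stand 13 mm farther back than shut.
Start: joints at [-1.026, 0.385, 0.008, 0, -1.194, -0.259], TCP at [176.219, -599.622, 256.312] pointing down, gripper open.
Joint ranges: [-3.14, 3.14], [-1.21, 2.06], [-1.07, 1.41], [-3.16, 2.05], [-2.99, -0.16], [-3.1, 3.1]. Speed limits (rad/s): [2.79, 2.79, 3.14, 3.14, 3.14, 3.14].

### API

Orientations are given as a unit quaternion [x, y, z, w].
In Python, from bench import arm gives the robot as it stands.
- The arm moves only by the shell command python3 -m pendant 'ROWS'. ROWS is JSON, a list of rows, each a list of 7 numbers: the shift along the tool's x, y, z in m, then the turn, a rotation vector about the tool's x, y, z in degrees, then the finger opening in m, from 0 to 0.0854. In form: [[x, y, z, wx, wy, wz, fingers], ...]. A call has 1 to 12 rows; each row shifts and turns the commanded pose from where the row before left it, along the tool's axes as they then stand; what a row does not reach is not made up. A row lasts 1/10 s, in which the tool goes at most 50 mm and 8.59 degrees, less where a joint would pass 70% of its speed; a pose out of reach is approached as far as the arm can. A call is refused whole if a number of a shift passes 0.05 or a number of a turn 8.59, either way. A call with a gripper value outside its range is refused whole. The fingers move at their own pace and stop on an object; the grip force is fixed at half the most. Time passes only in rows, so rows that do not move let the fingers close. It gives the time, the measured TCP pose, the force, the opening and the grip force at its end, in the units of the state.
- arm.read_state(): the state, without advancing time (a new reading comes with each control period).
- arm.get_image(name): name is "side" or "top" or "wrist"; returns a dict with "image" (384x512x3 uint8, red, green, blue), "fx", "fy", "cx", "cy" (pixels), "k1" (the pictures are not rectified: a ray, as slopes to the right and down, at radius r is drawn at 1 + k1 r^2 times it, then the intrinsics apply), "xyz" and "rotation" of the camera in the world. Camera axes: x right, y down, z forward; pixel columns grow to the right and rows downward; lengths in mm; the calibration is good to about 2 mm. A picture is of the moment at which its call begins. There is no depth.
- arm.job_done(): hands the job in; it is judged then, once.
The state is a dict: "clock": time; "joints": joint angles; "joint_vel": joint speeds; "joint_efforts": joint torques, N m; "position": TCP position; "ee_rot": TCP orientation; "contact_force": force on the tool from outside, world axes, zero at the start; "wrist_torque": the same for the moment, N m; "gripper_width": finger opening in mm; "grasp_force": force on a finger pad.
Only numpy, scipy, OpenCV 4.12 (cv2) and the standard library are available. Lean on these libraries where they do the work, as an engineer would, in place of code of your own. Each camera call takes 0.05 s, during which the arm holds its last target. There are 200 camera calls.

### The job

Draw the cordless soldering iron (cold) out of its leaning stand and dip its tip well into the open tinning tin. Then turn the iron level and finish still holding it in the gripper, motionless, with its tip over the dark grey inspection tile and about 10 cm above the bench. Do not touch the tile, and leave the tins and the other things on the bench where they are.

Things in the scene. Friction and masses are not known exactly. Their poses are not given: they have to be found in the camera images.
- iron: Cordless soldering iron, straight, 185 mm long, 70 g, black ribbed handle. Origin: middle of the handle, on its axis; x runs towards the tip. Handle x = -50 to 45 mm, 18 mm wide (y), 20 mm (z), flat sides: grip it at the origin across y. Then a 24 mm square collar to x = 50, a 13 mm square nose to x = 90, a 7 mm round shank. At the start y is level, the origin about 123 mm above the bench.
- iron_tip (a point): The end of the iron's pointed tip, 135 mm from the iron's origin along its x axis.
- iron_stand: Metal stand, fixed: base 120 x 74 mm, 12 mm high; two upright plates carry a square sleeve (inside 15 mm, outside 21 mm, 50 mm long, open both ends). Origin: centre of the base's underside, z up. From its mouth above the origin the sleeve runs down towards the stand's +x, 40 degrees off straight down.
- stand_mouth (a point): Centre of the sleeve's mouth, 85 mm above the stand's origin. The iron leans in the sleeve, tip down (it may sag a few degrees), its collar on the mouth, its handle sticking up towards the stand's -x; only gravity holds it. Drawn 85 mm along the sleeve's axis its tip is clear; it counts as drawn with the tip 95 mm or more above the bench.
- tin_open: Small round metal tinning tin without a lid, loose: outside diameter 52 mm, inside 48 mm, 28 mm high, its solid dark floor 8 mm above the bench, 0.16 kg. Origin: centre of its underside. A dip counts when the tip is inside and at least 6 mm below the rim for 0.2 s.
- tin_lidded: The like tin with its lid on (55 mm diameter, 29 mm high), loose, not used. Origin: centre of its underside. It and the open tin swap places from run to run.
- tile: Flat dark grey inspection tile, fixed on the bench, 120 mm (its x) by 90 mm (its y), 6 mm thick. Origin: centre of its underside.
- loupe: Bystander: black eye loupe standing on its wide end, 36 mm in diameter and high. Origin: centre of its underside.
- kapton_roll: Bystander: roll of tape lying flat, 62 mm in diameter, 19 mm high. Origin: centre of its underside.
- solder_spool: Bystander: spool of solder wire, 54 mm in diameter, 39 mm high. Origin: centre of its underside.
- tip_cleaner: Bystander: round cup of brass wool, filled to the top, 58 mm in diameter, 32 mm high. Origin: centre of its underside. Not the tinning tin.
There are look-alikes about, which are no part of the job. What is shaped like the tin_lidded but purple is not meant.

How it is judged:
By the outcome, as a careful person would: the job done as asked, in the order asked, and still so for the second after the job is handed in, while the arm keeps its last pose, push and grip.
It also fails if it takes over 45 s, if anything falls off the work surface, if the arm or the gripper's body presses on something with over 40 N, if the wrist force passes 120 N, or if a joint passes its speed limit or range.

## Working session

There is one attempt and no reset: what is moved stays moved. The work goes in short steps, Python scripts to look and compute and a shell command to move; the robot and the scene stay as the last step left them, time stands still between calls to the robot, and variables do not carry over. Pictures are saved under pics/ and viewed, at most 10 in all, crops included, and the job is handed in when it is done.

```bash
mkdir -p pics; ls; cat > h.py <<'E'
import numpy as np, cv2, pickle
from scipy.spatial.transform import Rotation as R
def snap(arm,name,tag):
    d=arm.get_image(name); cv2.imwrite(f'pics/{tag}.png',cv2.cvtColor(d['image'],cv2.COLOR_RGB2BGR)); pickle.dump(d,open(f'pics/{tag}.pkl','wb')); return d
def load(tag): return pickle.load(open(f'pics/{tag}.pkl','rb'))
def rotm(d):
    r=np.array(d['rotation'],float); return r if r.shape==(3,3) else R.from_quat(r).as_matrix()
def ray(d,u,v):
    K=np.array([[d['fx'],0,d['cx']],[0,d['fy'],d['cy']],[0,0,1.]])
    p=cv2.undistortPoints(np.array([[[u,v]]],float),K,np.array([d['k1'],0,0,0,0.]))[0,0]
    w=rotm(d)@np.array([p[0],p[1],1]); return np.array(d['xyz'],float),w/np.linalg.norm(w)
def plane(d,u,v,z):
    o,w=ray(d,u,v); return o+w*(z-o[2])/w[2]
def tri(obs):
    A=0;b=0
    for d,u,v in obs:
        o,w=ray(d,u,v);M=np.eye(3)-np.outer(w,w);A=A+M;b=b+M@o
    x=np.linalg.solve(A,b); return x,[float(np.linalg.norm(np.cross(x-ray(*o)[0],ray(*o)[1]))) for o in obs]
def proj(d,p):
    q=rotm(d).T@(np.array(p,float)-d['xyz']);s=q[:2]/q[2];s=s*(1+d['k1']*(s@s));return np.round([d['fx']*s[0]+d['cx'],d['fy']*s[1]+d['cy']],1)
E
python3 - <<'E'
from h import *
from bench import arm
for n in ['side','top','wrist']:
    d=snap(arm,n,n+'0'); print(n,d['xyz'],d['rotation'],d['fx'],d['k1'])
a=np.hstack([cv2.imread(f'pics/{n}0.png') for n in ['side','top']])
for n in ['side','top']: cv2.imwrite(f'pics/{n}0b.png',cv2.resize(cv2.imread(f'pics/{n}0.png'),(800,600),interpolation=cv2.INTER_CUBIC))
print(arm.read_state())
E
```

```text
pics
side [ 284.98939359 -546.3158693  1219.98011493] [ 0.93512373 -0.25267515  0.05849131 -0.24140765] 453.6129659503836 -0.06467538161185747
top [ 271.70978946  -23.68612019 1458.85555946] [ 0.70782203 -0.69924171  0.06655854 -0.07495976] 399.3861427311122 -0.13150401121590422
wrist [ 102.49569979 -621.50341279  373.70951404] [0.59242128 0.79107519 0.12250609 0.09071561] 268.6524555757856 -0.015857420949063995
{'clock': 0.15, 'joints': array([-1.02638840e+00,  3.85386577e-01,  6.95943344e-03, -3.37165625e-04,
       -1.19399194e+00, -2.58612452e-01]), 'joint_vel': array([-0.00146698, -0.00274803,  0.00232339,  0.00222281,  0.00116989,
       -0.00014143]), 'joint_efforts': array([ 2.39797109e-04, -3.92678118e+01,  1.88582987e+01,  4.18855458e+00,
       -3.38409431e-03, -3.83556355e-06]), 'position': array([ 176.11557173, -599.27157311,  255.47873166]), 'ee_rot': array([-1.42350337e-01,  9.89815992e-01,  8.08093518e-04, -1.72851108e-04]), 'contact_force': array([ 0.44123857,  0.4803935 , -0.00437348]), 'wrist_torque': array([-0.04564532, -0.04683687,  0.00473655]), 'grasp_force': 0.0, 'gripper_width': 85.18266864088885}
```

View pics/side0b.png

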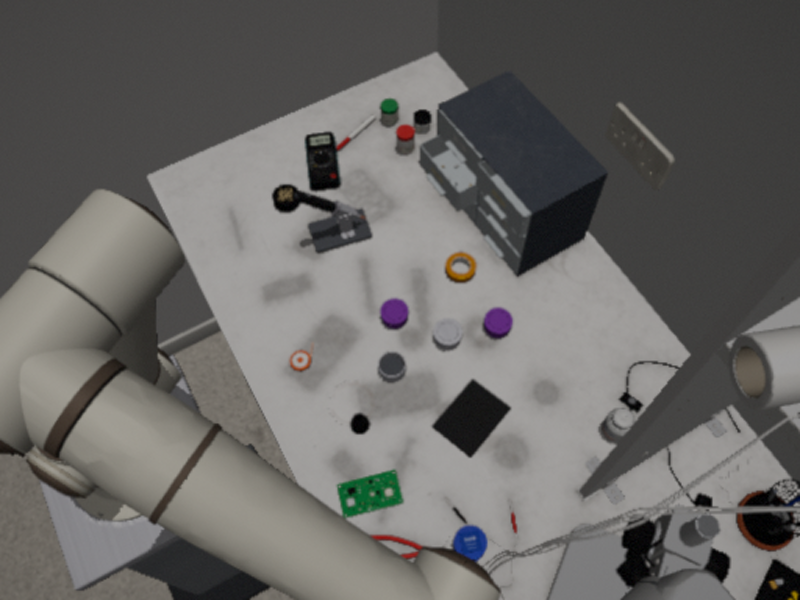

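View pics/top0b.png

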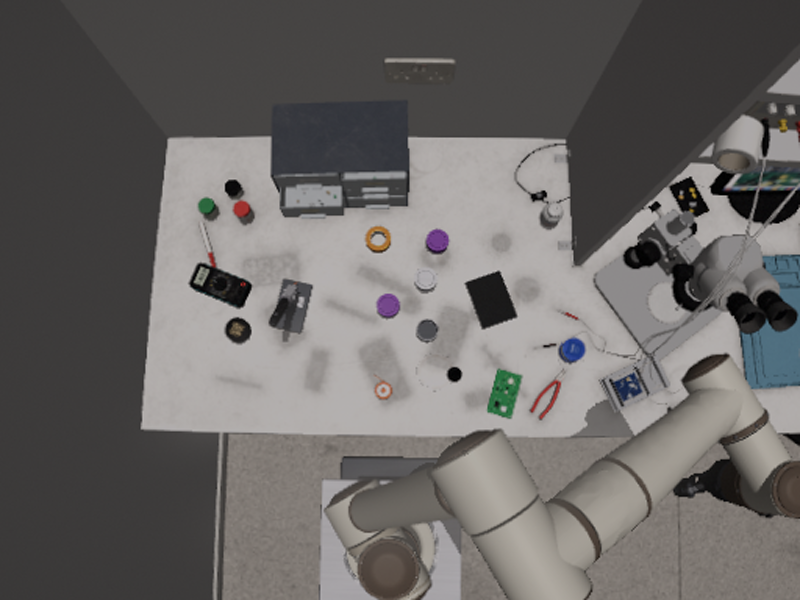

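The stand with the iron is at about (290,308) in the top view and (335,225) in the side view, both enlarged to 800 px. The open tin is at top (427,330) and side (392,366), the lidded tin at top (425,281), and the tile at top (491,299). I'll take enlarged crops next.

```bash
python3 - <<'E'
from h import *
def crop(t,x,y,w,h,s): return cv2.resize(cv2.imread(f'pics/{t}.png')[y:y+h,x:x+w],None,fx=s,fy=s,interpolation=cv2.INTER_CUBIC)
# origins px native; scale 8, stand
a=crop('side0',170,110,80,60,5); b=crop('top0',140,165,80,60,5)
c=crop('side0',230,185,80,60,5); d=crop('top0',255,170,80,60,5)
cv2.imwrite('pics/crop1.png',np.vstack([np.hstack([a,b]),np.hstack([c,d])]))
E
```

```text
(no output)
```

View pics/crop1.png

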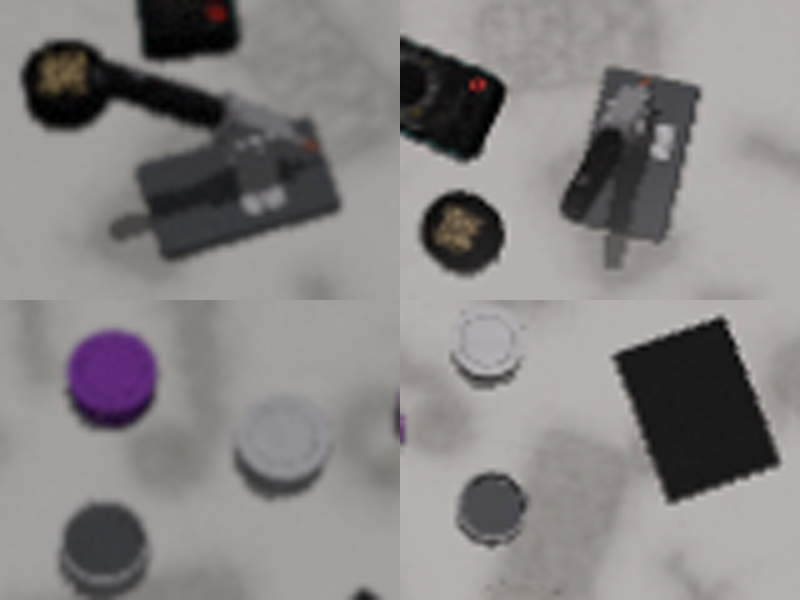

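Crop layout: side stand top-left, top stand top-right, side tins bottom-left, top tins bottom-right. The handle runs from (105,80) to (222,110) in the side crop and from (572,212) to (608,140) in the top crop. The open tin's rim centre is at (104,540) side and (491,507) top. The tile corners are (613,354), (723,318), (779,464) and (669,502).

```bash
python3 - <<'E'
from h import *
np.set_printoptions(precision=1,suppress=True)
S,T=load('side0'),load('top0')
def c(o,u,v): return o[0]+(u+.5)/5-.5,o[1]+(v+.5)/5-.5
ss=lambda u,v:(S,*c((170,110),u,v)); ts=lambda u,v:(T,*c((140,165),u-400,v))
sc=lambda u,v:(S,*c((230,185),u,v-300)); tc=lambda u,v:(T,*c((255,170),u-400,v-300))
print('handle end',tri([ss(105,80),ts(572,212)]))
print('handle/collar',tri([ss(222,110),ts(608,140)]))
print('tin rim',tri([sc(104,540),tc(491,507)]),plane(*sc(104,540),28),plane(*tc(491,507),28))
print('lidded',plane(*sc(282,438),29),plane(*tc(487,338),29))
tl=[plane(*tc(*p),6) for p in [(613,354),(723,318),(779,464),(669,502)]];print('tile',np.array(tl),np.mean(tl,0))
b=[plane(*ts(*p),12) for p in [(607,67),(700,90),(660,242),(563,218)]];print('baseT',np.array(b),np.mean(b,0))
b=[plane(*ss(*p),12) for p in [(135,168),(312,118),(341,208),(165,257)]];print('baseS',np.array(b),np.mean(b,0))
for n,p in [('loupe',(360,424)),('spool',(301,360))]: print(n,plane(S,p[0]*.64,p[1]*.64,36))
print('cleaner',plane(*ts(462,232),32)); print('purple',plane(*sc(112,370),29),plane(T,437*.64,241*.64,29),'kapton',plane(T,378*.64,239*.64,19))
E
```

```text
handle end (array([487.1, 256.7, 149.4]), [2.002448116574534, 2.0024481165746004])
handle/collar (array([550.5, 247.4,  84.8]), [3.089670642990307, 3.089670642990264])
tin rim (array([496. , -78.2,  23.9]), [0.7969529048671566, 0.7969529048670735]) [496.1 -79.8  28. ] [494.5 -78.   28. ]
lidded [616.7 -76.5  29. ] [620.2 -74.6  29. ]
tile [[ 614.6 -169.7    6. ]
 [ 643.3 -252.9    6. ]
 [ 532.3 -292.4    6. ]
 [ 503.1 -210.1    6. ]] [ 573.3 -231.3    6. ]
baseT [[617.8 265.4  12. ]
 [600.8 194.5  12. ]
 [485.9 219.6  12. ]
 [502.8 292.7  12. ]] [551.9 243.   12. ]
baseS [[501.6 286.3  12. ]
 [618.7 262.7  12. ]
 [601.5 191.4  12. ]
 [488.3 215.5  12. ]] [552.5 239.   12. ]
loupe [ 391.9 -155.    36. ]
spool [356.    5.9  36. ]
cleaner [488.2 362.6  32. ]
purple [553.3  12.4  29. ] [ 708.6 -103.    29. ] kapton [715.2  38.4  19. ]
```

```bash
python3 -m pendant '[[0,0,-0.015,0,0,7.2,0.085],[0,0.02,-0.015,0,0,7.2,0.085],[0,0.03,-0.015,0,0,7.2,0.085],[-0.004,0.04,0,0,0,7.1,0.085],[-0.007,0.045,0,0,0,0,0.085],[-0.007,0.045,0,0,0,0,0.085],[-0.007,0.045,0,0,0,0,0.085],[-0.007,0.045,0,0,0,0,0.085],[-0.007,0.045,0,0,0,0,0.085],[-0.007,0.045,0,0,0,0,0.085],[-0.007,0.045,0,0,0,0,0.085],[-0.007,0.045,0,0,0,0,0.085]]'
python3 -m pendant '[[-0.007,0.045,0,0,0,0,0.085],[-0.007,0.045,0,0,0,0,0.085],[-0.007,0.045,0,0,0,0,0.085],[-0.007,0.045,0,0,0,0,0.085],[-0.007,0.045,0,0,0,0,0.085],[-0.007,0.045,0,0,0,0,0.085],[-0.007,0.045,0,0,0,0,0.085],[-0.007,0.045,0,0,0,0,0.085],[-0.007,0.03,0,0,0,0,0.085],[0,0,0,0,0,0,0.085],[0,0,0,0,0,0,0.085]]'
python3 - <<'E'
from h import *
from bench import arm
s=arm.read_state();print(s['clock'],s['position'],R.from_quat(s['ee_rot']).as_matrix().round(3),s['joints'].round(2))
d=snap(arm,'wrist','w1')
for p in [(520.6,247.8,123.3),(489,254.7,161.6),(552,241,85),(494,-78,28)]: print(proj(d,p))
cv2.imwrite('pics/w1b.png',cv2.resize(cv2.imread('pics/w1.png'),(800,600),interpolation=cv2.INTER_CUBIC))
E
```

```text
clock: 1.35
position: [311.1, -169.0, 301.4]
ee_rot: [0.108, 0.994, 0.0, 0.0]
contact_force: [1.0, -0.2, 0.5]
gripper_width: 84.8
grasp_force: 0.0
clock: 2.45
position: [455.7, 197.1, 300.5]
ee_rot: [0.107, 0.994, -0.001, -0.001]
contact_force: [-1.4, -1.1, 0.9]
gripper_width: 85.3
grasp_force: 0.0
2.45 [455.65471953 197.09834955 300.49679111] [[-0.977  0.213 -0.002]
 [ 0.213  0.977 -0.001]
 [ 0.001 -0.002 -1.   ]] [ 0.74  0.13 -0.22 -0.   -1.22 -2.52]
[313.1 220.1]
[322.1 206. ]
[306.5 230.5]
[ 96.4 220.8]
```

View pics/w1b.png

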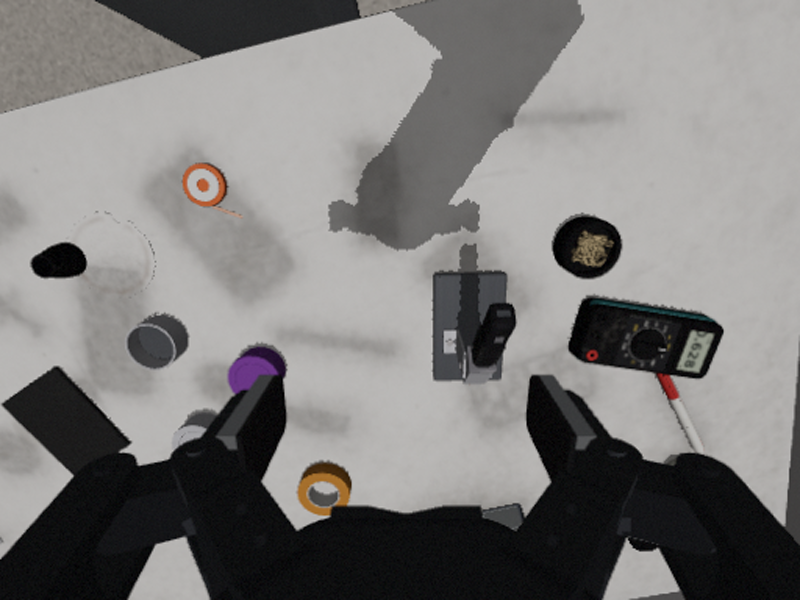

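The handle end is at (499,320) and the mouth near (477,365). My model predicted (503,322) and (479,360), so it fits. The next move goes to the tilted pre-grasp.

```bash
python3 -m pendant '[[-0.02,0.016,0.01,0,0,0,0.085],[-0.02,0.016,0.01,0,0,0,0.085],[-0.02,0.016,0.01,0,0,0,0.085],[-0.02,0.0155,0.01,0,0,0,0.085],[0,0,0.01,0,7.5,0,0.085],[0,0,0,0,7.5,0,0.085],[0,0,0,0,0,0,0.085],[0,0,0,0,0,0,0.085]]'
python3 - <<'E'
from h import *
from bench import arm
s=arm.read_state();print(s['clock'],s['position'],R.from_quat(s['ee_rot']).as_matrix().round(3),s['joints'].round(2))
d=snap(arm,'wrist','w2')
pts=[(520.6,247.8,123.3),(489,254.7,161.6),(552,241,85)]
for p in pts: print(proj(d,p))
for t,u,v in [('w1',0,0)]: pass
im=cv2.imread('pics/w2.png');a=cv2.resize(im,(800,600),interpolation=cv2.INTER_CUBIC);cv2.imwrite('pics/w2b.png',a)
E
```

```text
clock: 3.3
position: [548.0, 240.5, 251.2]
ee_rot: [0.108, 0.986, 0.014, -0.129]
contact_force: [0.5, -0.3, -0.4]
gripper_width: 85.1
grasp_force: 0.0
3.3 [547.99008846 240.4901272  251.19503987] [[-0.943  0.216 -0.252]
 [ 0.208  0.976  0.055]
 [ 0.258 -0.    -0.966]] [ 0.59  0.45  0.14 -0.19 -1.45 -2.34]
[261.3 194.8]
[261.4 158.6]
[261.2 221.3]
```

View pics/w2b.png

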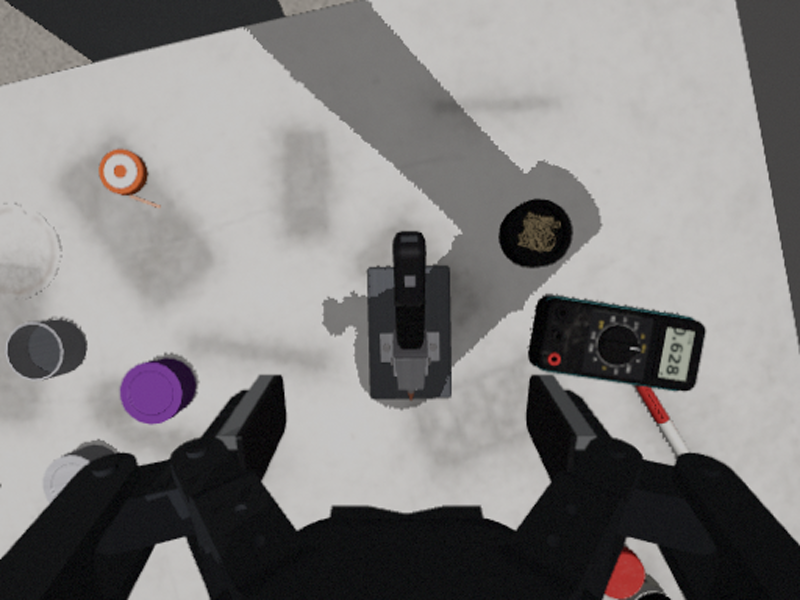

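The handle is centred between the fingers, with its end at (409,243) and its collar at (409,345). The prediction was (408,248) and (408,346), and the yaw matches. I'll triangulate quickly, then work out the approach.

```bash
python3 - <<'E'
from h import *
np.set_printoptions(precision=1,suppress=True)
w1,w2=load('w1'),load('w2');f=lambda u,v:((u+.5)*.64-.5,(v+.5)*.64-.5)
for n,a,b in [('end',(499,319),(409,243)),('collar',(478,363),(409,345))]: print(n,tri([(w1,*f(*a)),(w2,*f(*b))]))
M=R.from_quat([0.108,0.986,0.014,-0.129]).as_matrix()
print(M.T@(np.array([522.1,247.5,129.1])-[548,240.5,251.2]))
E
```

```text
end (array([486.6, 253.9, 159.6]), [1.565404722394787, 1.5654047223946699])
collar (array([550.9, 240.4,  90.7]), [1.3529898799473834, 1.3529898799473459])
[ -5.5   1.3 124.9]
```

```bash
python3 -m pendant '[[-0.0055,0.001,0.03,0,0,0,0.085],[0,0,0.03,0,0,0,0.085],[0,0,0.025,0,0,0,0.085],[0,0,0.02,0,0,0,0.085],[0,0,0.012,0,0,0,0.085],[0,0,0.008,0,0,0,0.085],[0,0,0,0,0,0,0.085],[0,0,0,0,0,0,0.085]]'
python3 -m pendant '[[0,0,0,0,0,0,0.04],[0,0,0,0,0,0,0.025],[0,0,0,0,0,0,0.01],[0,0,0,0,0,0,0.005],[0,0,0,0,0,0,0.005],[0,0,0,0,0,0,0.005],[0,0,0,0,0,0,0.005],[0,0,0,0,0,0,0.005],[0,0,0,0,0,0,0.005],[0,0,0,0,0,0,0.005]]'
python3 - <<'E'
from h import *
from bench import arm
s=arm.read_state();print(s['joints'].round(2))
d=snap(arm,'wrist','w3')
M=R.from_quat(s['ee_rot']).as_matrix();ax=np.array([.643*.977,-.643*.213,-.766]);print('axis in tool',M.T@ax)
E
```

```text
clock: 4.15
position: [522.0, 248.9, 130.2]
ee_rot: [0.106, 0.986, 0.014, -0.129]
contact_force: [0.1, -0.2, 0.6]
gripper_width: 85.0
grasp_force: 0.0
clock: 5.15
position: [521.6, 248.7, 129.4]
ee_rot: [0.106, 0.986, 0.014, -0.13]
contact_force: [-0.3, 1.5, 1.8]
gripper_width: 16.6
grasp_force: 60.9
[ 0.63  0.52 -0.06 -0.21 -1.18 -2.31]
axis in tool [-8.19075265e-01 -8.46677234e-05  5.73827964e-01]
```

```bash
python3 -m pendant '[[0.004,0,-0.0028,0,0,0,0.005],[0.006,0,-0.0042,0,0,0,0.005],[0.008,0,-0.0056,0,0,0,0.005]]'
python3 -m pendant '[[0.01,0,-0.007,0,0,0,0.005],[0.01,0,-0.007,0,0,0,0.005],[0.01,0,-0.007,0,0,0,0.005],[0.01,0,-0.007,0,0,0,0.005],[0.01,0,-0.007,0,0,0,0.005],[0.01,0,-0.007,0,0,0,0.005],[0.012,0,-0.0084,0,0,0,0.005],[0.01,0,-0.007,0,0,0,0.005],[0,0,-0.03,0,0,0,0.005],[0,0,-0.03,0,0,0,0.005],[0,0,0,0,0,0,0.005],[0,0,0,0,0,0,0.005]]'
python3 - <<'E'
from h import *
from bench import arm
s=arm.read_state();print(s['joints'].round(2),s['position'])
M=R.from_quat(s['ee_rot']).as_matrix();a=np.array([-.819,0,.574])
o=s['position']+M@[0,0,6]
print('tip',o+135*M@a)
d=snap(arm,'wrist','w4');S=snap(arm,'side','s4');T=snap(arm,'top','t4')
tip=o+135*M@a
P={}
ims=[]
for n,dd in [('w4',d),('s4',S),('t4',T)]:
    q=proj(dd,tip);r=proj(dd,o);print(n,q,r)
    c=((q+r)/2).astype(int);c=np.clip(c,[50,38],[461,345]); im=cv2.imread(f'pics/{n}.png')
    sz=(100,75) if n!='w4' else (100,75)
    x0,y0=c[0]-50,c[1]-37;print(x0,y0)
    ims.append(cv2.resize(im[y0:y0+75,x0:x0+100],(400,300),interpolation=cv2.INTER_CUBIC))
ims.append(cv2.resize(cv2.imread('pics/w4.png'),(400,300)))
cv2.imwrite('pics/c4.png',np.vstack([np.hstack(ims[:2]),np.hstack(ims[2:])]))
E
```

```text
clock: 5.5
position: [506.8, 251.4, 145.9]
ee_rot: [0.107, 0.986, 0.014, -0.131]
contact_force: [-1.6, 0.4, -1.3]
gripper_width: 16.8
grasp_force: 60.8
clock: 6.7
position: [459.7, 262.2, 281.3]
ee_rot: [0.106, 0.986, 0.015, -0.129]
contact_force: [-0.3, -0.1, -0.8]
gripper_width: 16.9
grasp_force: 60.7
[ 0.71  0.3   0.01 -0.21 -1.44 -2.45] [459.72582524 262.22036206 281.33515328]
tip [543.03059381 244.16551682 172.11273149]
w4 [260.  317.9] [260.2 259. ]
210 251
s4 [208.1 116.2] [172.2 100.6]
140 71
t4 [177.2 188.7] [163.2 208.9]
120 161
```

View pics/c4.png

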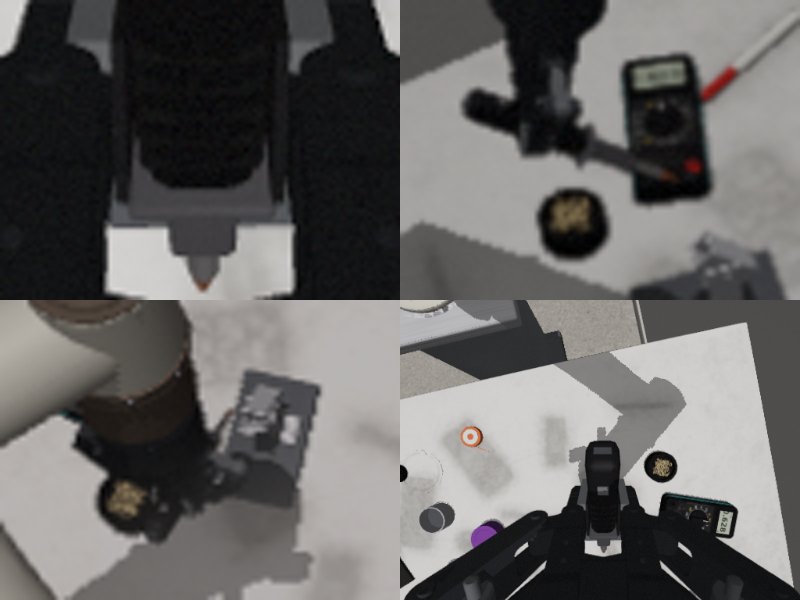

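The iron is out. The tip is at wrist px (260.8,322.8) and side px (209,116). I'll triangulate it and plan the dip.

```bash
python3 - <<'E'
from h import *
from bench import arm
np.set_printoptions(precision=1,suppress=True)
s=arm.read_state();M=R.from_quat(s['ee_rot']).as_matrix()
W,S=load('w4'),load('s4')
x,e=tri([(W,260.7,322.7),(S,209,116)]);print(x,e)
off=M.T@(x-s['position']);print('tip in tool',off)
tip=s['position']+M@off
for name,p in [('high',[495.,-78.5,90]),('dip',[495,-78.5,15])]:
    d=np.array(p)-tip;print(name,d,M.T@d)
print(M)
E
```

```text
[546.5 243.7 172.6] [0.8596900882844681, 0.8596900882846326]
tip in tool [-113.9    1.1   80. ]
high [ -51.5 -322.2  -82.6] [ -39.5 -325.6   75.5]
dip [ -51.5 -322.2 -157.6] [ -59.  -325.5  147.9]
[[-0.9  0.2 -0.3]
 [ 0.2  1.   0.1]
 [ 0.3 -0.  -1. ]]
```

```bash
python3 -m pendant '[[-0.0026,-0.0465,-0.0006,0,0,0,0.005],[-0.0026,-0.0465,-0.0006,0,0,0,0.005],[-0.0026,-0.0465,-0.0006,0,0,0,0.005],[-0.0026,-0.0465,-0.0006,0,0,0,0.005],[-0.0026,-0.0465,-0.0006,0,0,0,0.005],[-0.0026,-0.0465,-0.0006,0,0,0,0.005],[-0.0026,-0.0465,-0.0006,0,0,0,0.005],[-0.0053,0,0.02,0,0,0,0.005],[-0.0053,0,0.02,0,0,0,0.005],[-0.0053,0,0.02,0,0,0,0.005],[-0.0053,0,0.02,0,0,0,0.005]]'
python3 -m pendant '[[0,0,0,0,0,0,0.005],[0,0,0,0,0,0,0.005]]'
python3 - <<'E'
from h import *
from bench import arm
np.set_printoptions(precision=1,suppress=True)
s=arm.read_state();M=R.from_quat(s['ee_rot']).as_matrix();print(s['joints'])
tip=s['position']+M@[-113.9,1.1,80];print('tip',tip)
print('to dip',M.T@(np.array([495,-78.5,15])-tip), 'up dir in tool',M.T@[0,0,1])
ims=[]
for n in ['wrist','side','top']:
    d=snap(arm,n,n+'5');q=proj(d,tip);r=proj(d,[495,-78.5,28]);c=((q+r)/2).astype(int);c=np.clip(c,[50,38],[461,345])
    x0,y0=c[0]-50,c[1]-37;print(n,q,r,x0,y0)
    ims.append(cv2.resize(cv2.imread(f'pics/{n}5.png')[y0:y0+75,x0:x0+100],(400,300),interpolation=cv2.INTER_CUBIC))
ims.append(cv2.resize(cv2.imread('pics/wrist5.png'),(400,300)))
cv2.imwrite('pics/c5.png',np.vstack([np.hstack(ims[:2]),np.hstack(ims[2:])]))
E
```

```text
clock: 7.95
position: [407.8, -60.1, 195.8]
ee_rot: [0.107, 0.986, 0.014, -0.131]
contact_force: [0.1, -0.7, 0.2]
gripper_width: 16.4
grasp_force: 60.7
clock: 8.15
position: [408.4, -60.0, 197.1]
ee_rot: [0.106, 0.986, 0.014, -0.13]
contact_force: [0.1, -0.5, -0.4]
gripper_width: 16.6
grasp_force: 60.7
[ 0.2  0.2 -0.4 -0.1 -1.2 -1.9]
tip [495.7 -78.   90.3]
to dip [-19.   -0.6  72.8] up dir in tool [ 0.3 -0.  -1. ]
wrist [261.2 323.6] [260.4 294.3] 210 271
side [249.1 223.1] [249.8 232.4] 199 190
top [273.5 207.9] [272.9 210.9] 223 172
```

View pics/c5.png

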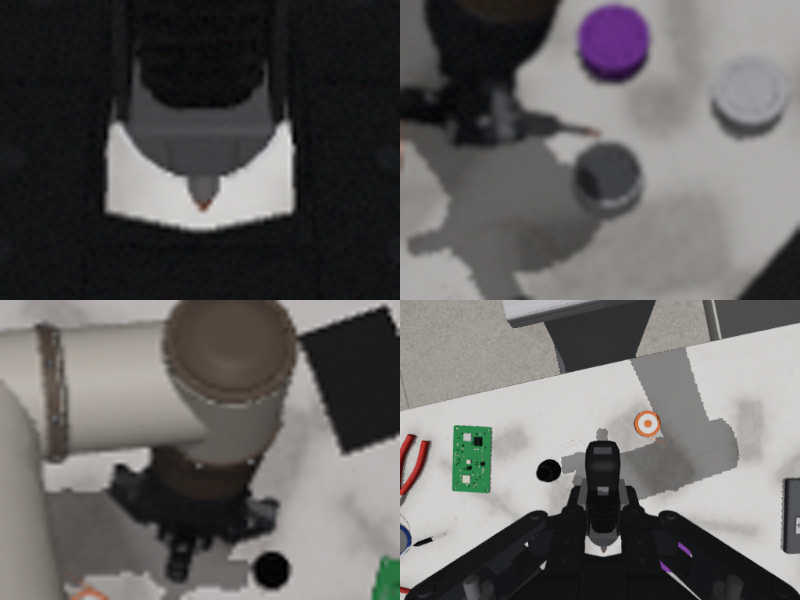

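```bash
python3 -m pendant '[[-0.005,-0.0014,0.018,0,0,0,0.005],[-0.005,0,0.018,0,0,0,0.005],[-0.005,0,0.018,0,0,0,0.005],[-0.003,0,0.0107,0,0,0,0.005],[-0.002,0,0.008,0,0,0,0.005],[0,0,0,0,0,0,0.005],[0,0,0,0,0,0,0.005],[0,0,0,0,0,0,0.005],[0,0,0,0,0,0,0.005],[0,0,0,0,0,0,0.005]]'
python3 - <<'E'
from h import *
from bench import arm
s=arm.read_state();M=R.from_quat(s['ee_rot']).as_matrix()
tip=s['position']+M@[-113.9,1.1,80];print('tip',tip,s['contact_force'])
ims=[]
for n in ['side','wrist']:
    d=snap(arm,n,n+'6');q=proj(d,tip);c=np.clip(q.astype(int),[25,28],[486,355]);x0,y0=c[0]-25,c[1]-28;print(n,q,x0,y0)
    ims.append(cv2.resize(cv2.imread(f'pics/{n}6.png')[y0:y0+56,x0:x0+50],(400,448),interpolation=cv2.INTER_CUBIC))
cv2.imwrite('pics/c6.png',np.hstack(ims))
E
```

```text
clock: 9.3
position: [408.9, -61.4, 122.2]
ee_rot: [0.106, 0.986, 0.014, -0.129]
contact_force: [-1.0, -0.4, -0.7]
gripper_width: 17.0
grasp_force: 60.7
tip [496.53398424 -79.32130874  15.49612397] [-0.968191   -0.44232346 -0.73870656]
side [250.6 234.1] 225 206
wrist [261.2 323.8] 236 295
```

View pics/c6.png

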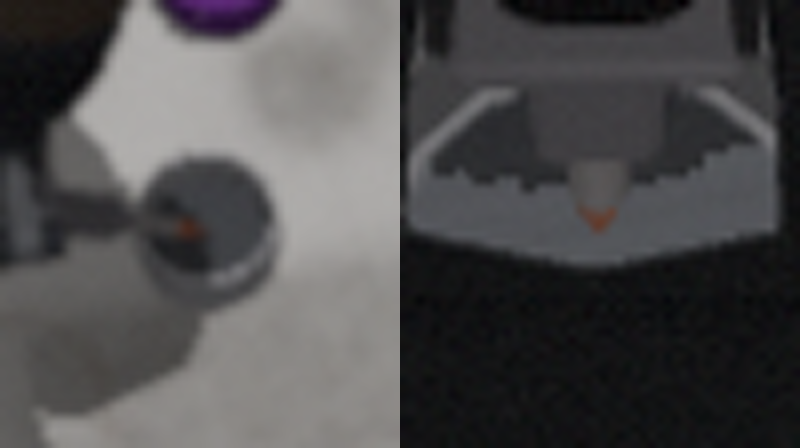

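The tip is inside the open tin at side px (249,234), about 13 mm below the rim and with no contact force. Next I'll lift it, move across to the tile and level it.

```bash
python3 -m pendant '[[0.0035,0,-0.013,0,0,0,0.005],[0.0067,0,-0.025,0,0,0,0.005],[0.0067,0,-0.025,0,0,0,0.005],[0.0067,0,-0.025,0,0,0,0.005],[0.0067,0,-0.025,0,0,0,0.005],[-0.014,-0.033,-0.0037,0,0,0,0.005],[-0.014,-0.033,-0.0037,0,0,0,0.005],[-0.014,-0.033,-0.0037,0,0,0,0.005],[-0.014,-0.033,-0.0037,0,0,0,0.005],[0,0,0,0,0,0,0.005]]'
python3 -m pendant '[[0,0,0,0,-6,0,0.005],[0,0,0,0,-6,0,0.005],[0,0,0,0,-6,0,0.005],[0,0,0,0,-6,0,0.005],[0,0,0,0,-6,0,0.005],[0,0,0,0,-6,0,0.005],[0,0,0,0,-6,0,0.005],[0,0,0,0,-6,0,0.005],[0,0,0,0,0,0,0.005],[0,0,0,0,0,0,0.005]]'
python3 - <<'E'
from h import *
from bench import arm
np.set_printoptions(precision=2,suppress=True)
s=arm.read_state();M=R.from_quat(s['ee_rot']).as_matrix();print(s['joints'])
tip=s['position']+M@[-113.9,1.1,80];g=s['position']+M@[0,0,6];print('tip',tip,'axis',(tip-g)/135.8)
print('move',M.T@(np.array([573,-231,102])-tip),M)
E
```

```text
clock: 10.4
position: [437.4, -205.6, 238.0]
ee_rot: [0.108, 0.985, 0.014, -0.13]
contact_force: [-0.1, 1.7, -1.6]
gripper_width: 16.9
grasp_force: 60.7
clock: 11.4
position: [436.9, -202.8, 238.9]
ee_rot: [0.103, 0.953, -0.031, 0.282]
contact_force: [0.8, -0.5, -0.0]
gripper_width: 17.0
grasp_force: 60.7
[-0.07 -0.06 -0.84  0.34 -0.24 -2.03]
tip [ 572.97 -231.43  233.67] axis [ 0.98 -0.21 -0.  ]
move [ 71.61   0.5  110.5 ] [[-0.82  0.21  0.53]
 [ 0.18  0.98 -0.12]
 [-0.54 -0.   -0.84]]
```

```bash
python3 -m pendant '[[-0.0067,-0.02,0.0044,0,0,0,0.005],[-0.0067,-0.02,0.0044,0,0,0,0.005],[-0.0067,-0.02,0.0044,0,0,0,0.005],[-0.0067,-0.02,0.0044,0,0,0,0.005],[0,0,0,-3.24,0,-5.04,0.005],[0,0,0,-3.24,0,-5.04,0.005],[0,0,0,-3.24,0,-5.04,0.005],[0,0,0,-3.24,0,-5.04,0.005],[0,0,0,-3.24,0,-5.04,0.005],[0,0,0,-3.24,0,-5.04,0.005],[0,0,0,0,0,0,0.005],[0,0,0,0,0,0,0.005]]'
python3 - <<'E'
from h import *
from bench import arm
np.set_printoptions(precision=2,suppress=True)
s=arm.read_state();M=R.from_quat(s['ee_rot']).as_matrix();print(s['joints'])
tip=s['position']+M@[-113.9,1.1,80];g=s['position']+M@[0,0,6];print('tip',tip,'axis',(tip-g)/135.8)
print('move',M.T@(np.array([573,-231,102])-tip),M)
E
```

```text
clock: 12.6
position: [452.3, -289.3, 238.8]
ee_rot: [-0.179, 0.942, 0.052, 0.278]
contact_force: [0.3, 0.4, -1.2]
gripper_width: 16.9
grasp_force: 60.7
[-0.54  0.17 -0.24 -0.59 -0.88 -0.33]
tip [ 581.25 -237.23  233.38] axis [ 0.93  0.37 -0.  ]
move [ 75.79   9.14 107.42] [[-0.78 -0.37  0.51]
 [-0.31  0.93  0.2 ]
 [-0.54 -0.   -0.84]]
```

```bash
python3 -m pendant '[[0.0095,0.0011,0.0134,0,0,0,0.005],[0.0095,0.0011,0.0134,0,0,0,0.005],[0.0095,0.0011,0.0134,0,0,0,0.005],[0.0095,0.0011,0.0134,0,0,0,0.005],[0.0095,0.0011,0.0134,0,0,0,0.005],[0.0095,0.0011,0.0134,0,0,0,0.005],[0.0095,0.0011,0.0134,0,0,0,0.005],[0.0095,0.0011,0.0134,0,0,0,0.005],[0,0,0,0,0,0,0.005],[0,0,0,0,0,0,0.005],[0,0,0,0,0,0,0.005]]'
python3 - <<'E'
from h import *
from bench import arm
np.set_printoptions(precision=3,suppress=True)
s=arm.read_state();M=R.from_quat(s['ee_rot']).as_matrix();print(s['joints'],s['joint_vel'])
tip=s['position']+M@[-113.9,1.1,80];g=s['position']+M@[0,0,6];print('tip',tip,'axis',(tip-g)/135.8)
ims=[]
for n in ['side','top','wrist']:
    d=snap(arm,n,n+'7');q=proj(d,tip);r=proj(d,g);c=((q+r)/2).astype(int);c=np.clip(c,[50,38],[461,345]);x0,y0=c[0]-50,c[1]-37;print(n,q,r,x0,y0)
    ims.append(cv2.resize(cv2.imread(f'pics/{n}7.png')[y0:y0+75,x0:x0+100],(400,300),interpolation=cv2.INTER_CUBIC))
ims.append(cv2.resize(cv2.imread('pics/top7.png'),(400,300)))
cv2.imwrite('pics/c7.png',np.vstack([np.hstack(ims[:2]),np.hstack(ims[2:])]))
E
```

```text
clock: 13.7
position: [442.5, -283.1, 107.8]
ee_rot: [-0.18, 0.942, 0.051, 0.278]
contact_force: [0.1, -0.1, 0.2]
gripper_width: 17.0
grasp_force: 60.7
[-0.582  0.339 -0.356 -0.781 -0.678 -0.036] [-0.003 -0.005 -0.002 -0.003  0.001  0.007]
tip [ 571.441 -230.825  102.294] axis [ 0.927  0.376 -0.004]
side [302.9 254. ] [271.3 294.6] 237 237
top [317.5 186.3] [333.  222.4] 275 167
wrist [261.2 323.8] [260.3 259. ] 210 254
```

View pics/c7.png

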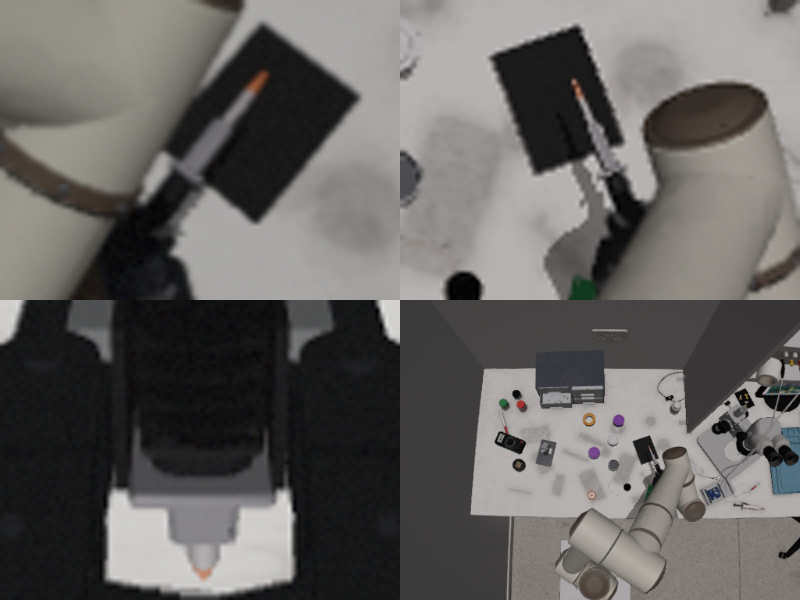

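The orange tip is over the tile at side px (303,255) and top px (319,187), level and at about 102 mm. The tins and the other things are in their places and the arm is still, so I'm handing in.

```bash
python3 - <<'E'
from h import *
from bench import arm
x,e=tri([(load('side7'),303.2,255),(load('top7'),318.7,187.3),(load('wrist7'),260.9,323)]);print(x,e)
if 88<x[2]<115: print(arm.job_done())
E
```

```text
[ 568.82866641 -233.66158246  102.81723395] [1.5075842979912466, 1.440040568151669, 1.3922150782894462]
the job is handed in; nothing more can be done
None
```

I drew the iron from its stand, dipped its tip about 13 mm below the open tin's rim, and handed the job in after about 14 s of robot time, with the iron held level and still, its tip over the tile and about 103 mm above the bench.

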